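# Put a cleaned gas burner back together

### The job

The table stove has been cleaned: put its burner back together. Set the aluminium burner head spigot-down in the round burner cup and nudge it round until the hole in its ear drops over the spark electrode and the head lies flat, fully home; then lay the dark burner cap on the head, centred and flat, and let go. The electrode is brittle porcelain: feel for it with a light touch, a few newtons and never as much as 20, and do not disturb the other things on the worktop and hob.

Things in the scene. Friction and masses are not known exactly. Their poses are not given: they have to be found in the camera images.
- stove: Single-burner steel table stove, body 190 x 190 mm, fixed; flat top 58 mm above the worktop. Origin on the burner's vertical axis at worktop level; -x is its front with the black knob (reaches 123 mm from the axis, 36 mm high), z up. Until the head is home it must never press on the stove or its electrode with 20 N or more.
- seat (a point): Centre of the flat upper face of the burner cup, 78 mm above the worktop, axes as the stove's. The cup is an aluminium ring, outer diameter 66 mm, with a throat of 34 mm diameter, 20 mm deep.
- electrode_side (a point): Nominal place of the spark electrode at seat height, 40 mm from the burner axis towards the stove's front (-x). The electrode is a white porcelain pin, diameter 6 mm, flat tip 10 mm above the seat, held firmly. Its true place, not reported, is 40 mm from the axis but up to 20 degrees (14 mm) round the burner to either side of this point.
- head: Aluminium burner head, 41 mm high, about 0.16 kg, loose, standing on its spigot. Origin: centre of its underside, z up. Spigot diameter 30 mm, 18 mm long, lowest 4 mm tapered to 25 mm; flange diameter 66 mm, 18 to 23 mm up; round crown diameter 54 mm, 23 to 41 mm up, to be gripped in any direction. Ear on its -x side. In the cup its axes match the stove's within 20 degrees or so.
- head_flange (a point): On the head's axis at the underside of its flange, 18 mm above its origin; at the seat's centre when the head is home. Axes as the head's.
- ear_hole (a point): Centre of the through hole in the head's ear, at the ear's underside: 40 mm along the head's -x, 18 mm above its origin. The ear is flat, 5 mm thick, 60 mm wide, reaches 51 mm from the axis; the hole is a slot 8 mm wide (round the axis) by 12 mm (radially). The spigot is 8 mm deep in the throat (2 mm play all round) when the ear meets the electrode's tip.
- head_top (a point): On the head's axis at the crown's upper rim, 41 mm above its origin, where the cap rests. The crown's top has a round recess, diameter 40 mm, 8 mm deep.
- cap: Burner cap: dark enamelled disc, diameter 62 mm, 15.5 mm high in all, about 0.14 kg, loose on the worktop. Origin: centre of its underside, z up. Below is a boss of 33 mm diameter, 6 mm high, on which it stands and which hangs in the crown's recess when fitted. Grip it by the disc's upright rim, 6 to 12 mm up.
- cap_rim (a point): On the cap's axis at the underside of its disc, 6 mm above its origin; at point head_top when the cap is on. Axes as the cap's.
- pan_support: Four-armed dark wire pan support, 200 mm across, 34 mm high, laid aside on the glass hob at the left; stays there. Origin: centre of its underside.
- mug: White mug, 78 mm across, 101 mm high, on the worktop behind at the left; stays there. Origin: centre of its underside.
- salt_shaker: Small glass shaker with white contents, 31 mm across, 57 mm high, on the worktop at the right; stays there. Origin: centre of its underside.
- pepper_shaker: The same kind of shaker with dark contents, next to it; stays there. Origin: centre of its underside.
Mind the look-alikes: they are no part of the job. Of the things shaped like the cap, the dark steel one is meant.

How it is judged (in metres and radians):
On the way, in this order (a step that is already met when the one before it is completed fails the run):
1. the head is fully home in the burner cup, flat on the seat, with the electrode through the hole of its ear (z of head_flange in the frame of seat between -0.002 and 0.0018 m and horizontal distance between head_flange and seat below 0.004 m and horizontal distance between ear_hole and electrode_side below 0.0195 m and angle between head_flange's own z axis and vertical below 0.035 rad), for 0.3 s.
2. the cap lies flat on the head, its boss in the crown's recess (all of step 1 and z of cap_rim in the frame of head_top between -0.002 and 0.0018 m and horizontal distance between cap_rim and head_top below 0.005 m and angle between cap_rim's own z axis and vertical below 0.035 rad), for 0.2 s.
At the end, for the whole second after the job is handed in: The head lies flat on the seat (within 1.8 mm, 2 degrees, centred within 4 mm), its ear's hole over the electrode (within 19 mm of the nominal place); the cap lies flat on the crown's rim (within 1.8 mm, 2 degrees, centred within 5 mm); both at rest and let go (all of step 2 and linear speed of each of head, cap below 0.01 m/s); the robot touches nothing.
It fails at once if the head, not yet home, is pressed on the brittle electrode or the stove with 20 N or more (contact force between head and stove above 20 N and z of head_flange in the frame of seat above 0.0025 m).
It fails at once if the mug, a shaker or the pan support is moved by more than 25 mm (distance of any of mug, salt_shaker, pepper_shaker, pan_support from where it was at the start of the episode above 0.025 m).
It also fails if it takes over 72 s, if anything falls off the work surface, if the arm or the gripper's body presses on something with over 40 N, if the wrist force passes 120 N, or if a joint passes its speed limit or range.

### The arm

A 7-joint arm with a two-finger parallel gripper is mounted at the origin on a cart in front of the work surface, level with it; the furniture and walls round the work are solid. World frame = base frame: x ahead of the robot, y to its left, z up, the work surface at z = 0. Lengths are in mm, angles in degrees, forces in N, time in s.
With the tool pointing down it reaches from about 400 to 875 mm from the base axis. Payload 19.3 kg.
Tool frame: the origin (TCP) lies on the centre line of the jaws, within the pads' length; the fingertips stand env.tip_reach ahead of it and the grasp point (between the pads) is the TCP (env.tip_reach is the distance from the TCP to the fingertips, in mm); z points along the fingers, y is the line along which they close (so a half turn about z gives the same grasp; the last joint's range is limited). The gripper opens to 85 mm and grips with 20 to 120 N. Pads are 22 mm wide; open, the fingers measure 114 mm over their backs; the gripper's body (76 mm by 85 mm) begins 54 mm behind the grasp point. The pads swing forward as they close: fully open they stand 13 mm farther back than shut.
Start: joints at [70.749, 29.874, -2.08, 91.645, 1.215, 58.505, -6.463], TCP at [164.148, -603.051, 250.291] pointing down, gripper open.
Joint ranges: [-166.77, 166.77], [-17.47, 122.26], [-85.68, 81.53], [9.62, 139.38], [-72.42, 252.41], [9.2, 110.78], [-144.41, 144.41]. Speed limits (degrees/s): [108.29, 108.29, 136.94, 136.94, 172.46, 172.46, 172.46].

### API

Orientations are given as [roll, pitch, yaw] about the fixed x, y, z axes, in that order (R = Rz(yaw) Ry(pitch) Rx(roll)).
In Python, from rig import observe, vision, ticket, env gives the robot as it stands.
- The arm moves only by the tool step_arm, never from a script. Its argument "commands" is a list of rows, each a list of 3 entries, a list of its own where there are three numbers: the shift along the tool's x, y, z in units of 25 mm (1.0 is 25 mm), then the turn about the tool's z in units of 6 degrees (1.0 is 6 degrees), then the gripper's target within -1 to 1 (shut at 1, half-way at 0, fully open at -1). In form: [[[dx, dy, dz], twist, jaw], ...]. A call has 1 to 5 rows; each row is the pose to reach, as a shift and turn from the pose commanded when the call began, along the tool's axes at that moment; what a row does not reach only later rows make up. A row lasts 1/10 s, in which the tool goes at most 50 mm and 8.59 degrees, less where a joint would pass 70% of its speed; a pose out of reach is approached as far as the arm can. A call with a gripper value outside its range is refused whole. The fingers move at their own pace and stop on an object; "force" is the grip in N (left out, the last holds). Time passes only in rows, so rows that repeat a pose let the fingers close. It gives the time, the measured TCP pose, the force, the opening and the grip force at its end, in the units of the state.
- observe(): the state, without advancing time (a new reading comes with each control period).
- vision.grab_frame(name): name is "scene" or "top" or "wrist"; returns a dict with "pixels" (384x512x3 uint8, red, green, blue), "fx", "fy", "cx", "cy" (pixels), "rvec" (rotation vector, rad) and "tvec" (3), from world to camera coordinates, as OpenCV has them. Camera axes: x right, y down, z forward; pixel columns grow to the right and rows downward; lengths in mm; the calibration is good to about 2 mm. A picture is of the moment at which its call begins. There is no depth.
- ticket.job_done(): hands the job in; it is judged then, once.
The state is a dict: "t": time; "qpos": joint angles; "qvel": joint speeds; "effort": joint torques, N m; "position": TCP position; "eef_rot": TCP orientation; "contact_force": force on the tool from outside, world axes, zero at the start; "ft_torque": the same for the moment, N m; "grip_width": finger opening in mm; "grasp_force": force on a finger pad.
Only numpy, scipy, OpenCV 4.12 (cv2) and the standard library are available. Lean on these libraries where they do the work, as an engineer would, in place of code of your own. Each camera call takes 0.05 s, during which the arm holds its last target. There are 200 camera calls.

## Working session

There is one attempt and no reset: what is moved stays moved. The work goes in short steps, Python scripts to look and compute and a tool call to move; the robot and the scene stay as the last step left them, time stands still between calls to the robot, and variables do not carry over. Pictures are saved under pics/ and viewed, at most 12 in all, crops included, and the job is handed in when it is done.

Besides the shell and the picture viewer there is one more tool, called in YAML: its name, and indented under it one key for each argument. step_arm: Moves the arm, as the interface text tells. Its arguments: {"type":"object","properties":{"commands":{"type":"array","items":{"type":"array"}},"force":{"type":"number"}},"required":["commands"]}

```bash
mkdir -p pics; ls; python3 - <<'E'
from rig import observe, vision, ticket, env
import cv2,pickle,numpy as np
s=observe();print({k:np.round(v,1).tolist() if not isinstance(v,str) else v for k,v in s.items()},env.tip_reach)
F={n:vision.grab_frame(n) for n in("scene","top","wrist")}
pickle.dump(F,open('f0.pkl','wb'))
for n in F:print(n,F[n]['fx'],F[n]['fy'],F[n]['cx'],F[n]['cy'],np.round(F[n]['rvec'],3),np.round(F[n]['tvec'],0))
im=cv2.hconcat([F['scene']['pixels'],F['top']['pixels']])[:,:,::-1]
cv2.imwrite('pics/top.png',cv2.resize(F['top']['pixels'][:,:,::-1],(800,600)))
cv2.imwrite('pics/scene.png',cv2.resize(F['scene']['pixels'][:,:,::-1],(800,600)))
E
```

```text
pics
{'t': 0.0, 'qpos': [70.7, 29.9, -2.1, 91.7, 1.2, 58.5, -6.5], 'qvel': [-0.0, 0.0, 0.0, -0.1, 0.1, -0.1, -0.1], 'effort': [-0.0, -92.7, 2.0, -37.0, 0.0, 0.0, -0.0], 'position': [164.1, -602.8, 249.7], 'eef_rot': [-179.9, 0.0, 15.2], 'contact_force': [0.3, 0.1, -0.2], 'ft_torque': [-0.1, -0.1, 0.0], 'grasp_force': 0.0, 'grip_width': 85.6} 19.0
scene 437.56421139012673 437.56421139012673 257.9264066066695 191.17106441644492 [ 1.966 -1.035  0.537] [-195.  348. 1021.]
top 351.00882971252764 351.00882971252764 251.6289970373306 191.81457255421583 [ 2.164 -2.114  0.202] [  77.  543. 1132.]
wrist 310.77219445784505 310.77219445784505 257.5588180089963 193.56200070124487 [-2.288  1.75   0.278] [-624.  -39.  380.]
```

View pics/top.png

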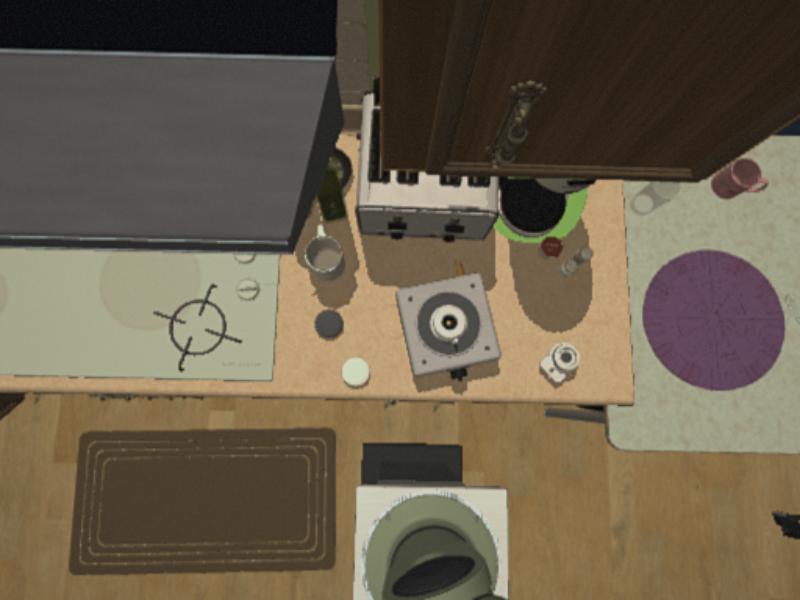

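View pics/scene.png

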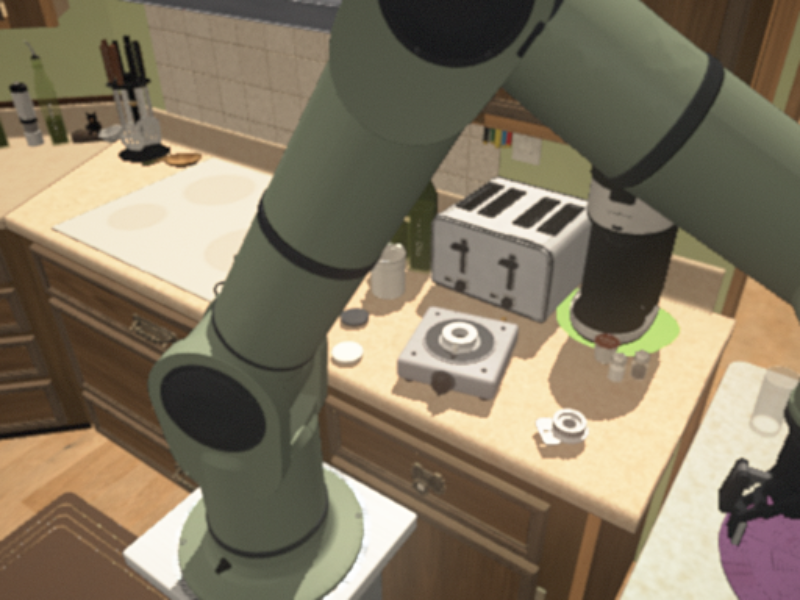

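The top view (800x600 px) shows these candidates:
- **Dark disc** at (329,323): this is the cap, dark steel.
- **White disc** at (355,372): a look-alike of the cap.
- **Loose aluminium part** at (563,357), ear towards (552,372): this is the head.
- **Stove cup** at (449,322), with the electrode near (456,342).
- **Other things**: mug at (324,257), shakers at (570,268) and (585,255).

I choose the dark disc and the loose aluminium part, and check both in a crop.

```bash
cat >h.py <<'E'
import numpy as np,cv2,pickle
def ray(f,u,v):
    R=cv2.Rodrigues(np.array(f['rvec'],float))[0];t=np.array(f['tvec'],float).ravel()
    d=R.T@np.array([(u-f['cx'])/f['fx'],(v-f['cy'])/f['fy'],1.]);return -R.T@t,d
def plane(f,u,v,z):
    c,d=ray(f,u,v);return c+d*(z-c[2])/d[2]
def proj(f,p):
    return cv2.projectPoints(np.array(p,float).reshape(-1,1,3),np.array(f['rvec'],float),np.array(f['tvec'],float),np.array([[f['fx'],0,f['cx']],[0,f['fy'],f['cy']],[0,0,1.]]),None)[0].reshape(-1,2)
E
python3 - <<'E'
from h import *
F=pickle.load(open('f0.pkl','rb'));f=F['top'];k=.64
for n,u,v,z in[('stove',449,322,78),('eltip',456,342,88),('cap',329,323,14),('white',355,372,14),('head',566,356,41),('ear',552,372,23),('mug',324,257,100),('salt',570,268,57),('pep',585,255,57),('pan',197,327,30)]:
    print(n,plane(f,u*k,v*k,z).round(0))
p=f['pixels'][:,:,::-1]
a=cv2.resize(p[175:255,195:335],(800,457),interpolation=cv2.INTER_CUBIC);b=cv2.resize(p[205:255,335:385],(140,140))
a=p[175:260,195:395];cv2.imwrite('pics/c.png',cv2.resize(a,(800,340),interpolation=cv2.INTER_CUBIC))
E
```

```text
stove [491. -27.  78.]
eltip [449. -41.  88.]
cap [491. 228.  14.]
white [387. 167.  14.]
head [ 429. -282.   41.]
ear [ 396. -256.   23.]
mug [618. 235. 100.]
salt [ 618. -291.   57.]
pep [ 648. -325.   57.]
pan [474. 508.  30.]
```

View pics/c.png

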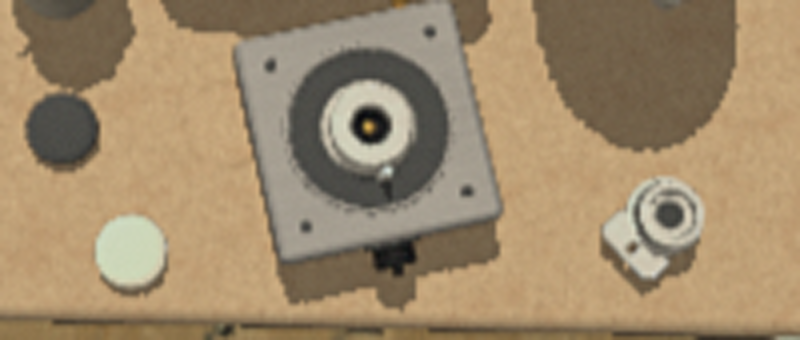

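The crop shows the dark cap at (62,130), the white decoy at (131,252), and the head at (667,214) with its ear hole at (632,246). The electrode tip is at (387,172), with the knob below it. The choice is confirmed, so I'm moving over the head.

step_arm:
  commands:
    - [[13.6, -9.6, 0], 8.8, -1]
    - [[13.6, -9.6, 0], 8.8, -1]
    - [[13.6, -9.6, 0], 8.8, -1]
    - [[13.6, -9.6, 0], 8.8, -1]
    - [[13.6, -9.6, 0], 8.8, -1]

```text
t: 0.65
position: [316.0, -419.5, 250.3]
eef_rot: [-180.0, 0.0, -25.7]
contact_force: [1.2, -0.5, 0.7]
grip_width: 85.5
grasp_force: 0.0
```

```bash
cat >>h.py <<'E'
def go(x,y,z,yaw):
    from rig import observe
    s=observe();p=np.array(s['position']);c=s['eef_rot'][2];a=np.radians(c)
    d=np.array([x,y,z])-p
    w=(c-yaw+180)%360-180
    print('t',round(s['t'],2),'at',p.round(1),np.round(s['eef_rot'],1),'F',np.round(s['contact_force'],1),'units',np.round([(d[0]*np.cos(a)+d[1]*np.sin(a))/25,(d[0]*np.sin(a)-d[1]*np.cos(a))/25,-d[2]/25,w/6],3))
E
python3 -c "
from h import *
go(429,-282,250,-38)"
```

```text
t 0.65 at [ 316.  -419.5  250.3] [-180.     0.   -25.7] F [ 1.2 -0.5  0.7] units [ 1.692 -6.915  0.011  2.055]
```

step_arm:
  commands:
    - [[1.7, -6.8, 0], 2, -1]
    - [[1.7, -6.8, 0], 2, -1]
    - [[1.7, -6.8, 0], 2, -1]
    - [[1.7, -6.8, 0], 2, -1]
    - [[1.7, -6.8, 0], 2, -1]

```text
t: 1.15
position: [429.1, -281.8, 250.2]
eef_rot: [-179.9, 0.0, -37.0]
contact_force: [-0.5, -1.6, -0.2]
grip_width: 85.3
grasp_force: 0.0
```

```bash
python3 -c "
from h import *
from rig import vision
go(429,-282,200,-38)
f=vision.grab_frame('wrist');pickle.dump(f,open('w1.pkl','wb'))
print(ray(f,256,192), proj(f,[[429,-282,41],[396,-256,23]]))
cv2.imwrite('pics/w1.png',f['pixels'][:,:,::-1])"
```

```text
t 1.15 at [ 429.1 -281.8  250.2] [-179.9    0.   -37. ] F [-0.5 -1.6 -0.2] units [2.000e-03 7.000e-03 2.007e+00 1.680e-01]
(array([ 491.99360917, -328.52860396,  373.20190626]), array([-0.23847858,  0.18759619, -0.95288303])) [[258.62253219 168.10291826]
 [257.8357566  199.05615191]]
```

View pics/w1.png

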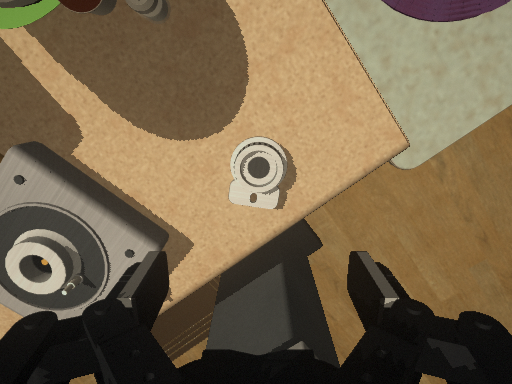

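The wrist view shows the head's crown at (259,167) with the ear hole at (253,198). The stove cup is at about (42,262), with the electrode near (70,287).

```bash
python3 -c "
from h import *
f=pickle.load(open('w1.pkl','rb'));g=cv2.cvtColor(f['pixels'],cv2.COLOR_RGB2GRAY)
hsv=cv2.cvtColor(f['pixels'],cv2.COLOR_RGB2HSV)
m=((hsv[...,1]<45)&(g>120)).astype(np.uint8);
r=np.zeros_like(m);r[130:215,222:295]=m[130:215,222:295]
c=cv2.findContours(r,cv2.RETR_CCOMP,cv2.CHAIN_APPROX_NONE);
for k,h in zip(c[0],c[1][0]):
  if len(k)>9: e=cv2.minEnclosingCircle(k); b=cv2.fitEllipse(k); print(h[3],len(k),cv2.contourArea(k),np.round(e[0],1),round(e[1],1),np.round(b[0],1),np.round(b[1],1), plane(f,*b[0],41).round(1),plane(f,*b[0],23).round(1))
cv2.imwrite('pics/c2.png',cv2.hconcat([cv2.resize(f['pixels'][125:215,215:305,::-1],(400,400)),cv2.resize(f['pixels'][220:310,0:90,::-1],(400,400))]))
"
```

```text
-1 336 2828.0 [256.7 173.9] 37.4 [255.8 173.2] [54.3 69.8] [ 426.3 -276.1   41. ] [ 422.8 -273.2   23. ]
0 28 75.0 [253.  197.5] 5.9 [253.  197.5] [ 8.4 11.5] [ 405.7 -256.5   41. ] [ 401.  -252.6   23. ]
0 66 417.0 [258.1 167. ] 12.1 [258.3 167. ] [22.9 23.2] [ 430.2 -282.5   41. ] [ 426.8 -280.    23. ]
0 143 287.5 [257.8 168.2] 19.5 [258.5 168.4] [35.3 36.5] [ 428.9 -281.7   41. ] [ 425.4 -279.1   23. ]
```

View pics/c2.png

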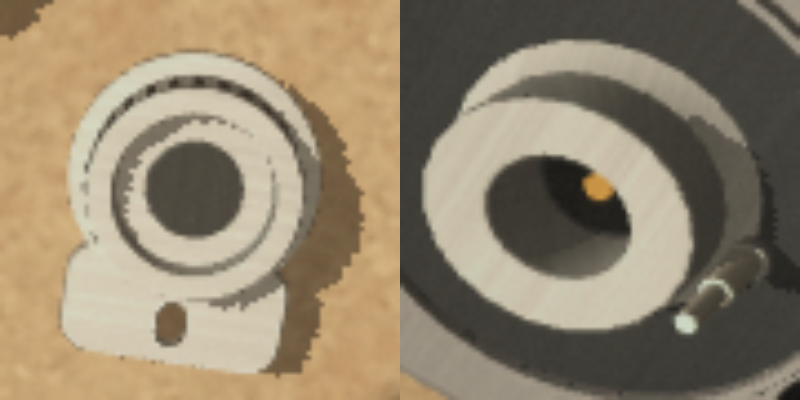

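The crops show the crown rim concentric at px (259,168) and the ear hole at (253,197.5). The head is therefore at (429,-282) with yaw about -46°. I'll grip with the ear facing the camera (tool yaw 134), so the hole and the electrode stay visible while placing.

step_arm:
  commands:
    - [[0, 0, 1], -1.4, -1]
    - [[0, 0, 2], -2.8, -1]
    - [[0, 0, 2], -4.2, -1]
    - [[0, 0, 2], -5.6, -1]
    - [[0, 0, 2], -7.0, -1]

```text
t: 1.7
position: [425.3, -286.9, 200.0]
eef_rot: [-180.0, 0.1, 4.9]
contact_force: [-0.9, -0.1, -1.1]
grip_width: 85.5
grasp_force: 0.0
```

step_arm:
  commands:
    - [[0, 0, 0], -1.4, -1]
    - [[0, 0, 0], -2.8, -1]
    - [[0, 0, 0], -4.2, -1]
    - [[0, 0, 0], -5.6, -1]
    - [[0, 0, 0], -7.0, -1]

```text
t: 2.2
position: [425.3, -286.9, 200.2]
eef_rot: [-180.0, 0.0, 46.9]
contact_force: [0.4, -0.3, -1.2]
grip_width: 85.5
grasp_force: 0.0
```

step_arm:
  commands:
    - [[0, 0, 0], -1.4, -1]
    - [[0, 0, 0], -2.8, -1]
    - [[0, 0, 0], -4.2, -1]
    - [[0, 0, 0], -5.6, -1]
    - [[0, 0, 0], -7.0, -1]

```text
t: 2.7
position: [425.3, -286.9, 200.2]
eef_rot: [-180.0, 0.0, 88.9]
contact_force: [-0.2, -0.4, 0.3]
grip_width: 85.7
grasp_force: 0.0
```

step_arm:
  commands:
    - [[0, 0, 0], -1.4, -1]
    - [[0, 0, 0], -2.8, -1]
    - [[0, 0, 0], -4.2, -1]
    - [[0, 0, 0], -5.6, -1]
    - [[0, 0, 0], -7.0, -1]

```text
t: 3.2
position: [425.3, -287.0, 200.1]
eef_rot: [-180.0, -0.0, 130.9]
contact_force: [0.1, -0.2, 0.3]
grip_width: 85.2
grasp_force: 0.0
```

```bash
python3 -c "
from h import *
from rig import vision,observe
print(np.round(observe()['qpos'],1))
go(429,-282,47,134)
f=vision.grab_frame('wrist');pickle.dump(f,open('w2.pkl','wb'))
f=pickle.load(open('w2.pkl','rb'));g=cv2.cvtColor(f['pixels'],cv2.COLOR_RGB2GRAY)
hsv=cv2.cvtColor(f['pixels'],cv2.COLOR_RGB2HSV)
p,q=proj(f,[[429,-282,41],[401,-252,23]]);print(p,q)
m=((hsv[...,1]<45)&(g>120)).astype(np.uint8);
c=cv2.findContours(m,cv2.RETR_CCOMP,cv2.CHAIN_APPROX_NONE);
for k,h in zip(c[0],c[1][0]):
  if len(k)>20: 
    b=cv2.fitEllipse(k)
    if np.hypot(*(b[0]-p))<70: print(h[3],len(k),np.round(b[0],1),np.round(b[1],1), plane(f,*b[0],41).round(1),plane(f,*b[0],23).round(1))
"
```

```text
[ 55.4  27.3 -37.1 109.9  21.2  49.8  48.2]
t 3.2 at [ 425.3 -287.   200.1] [-180.    -0.   130.9] F [ 0.1 -0.2  0.3] units [ 0.053  0.242  6.126 -0.518]
[263.7294124  180.49249533] [261.99815956 134.09379946]
-1 342 [263.5 162.7] [61.6 89.6] [ 417.6 -269.3   41. ] [ 420.4 -272.    23. ]
12 77 [263.4 177.2] [26.4 27. ] [ 426.7 -279.8   41. ] [ 430.  -283.2   23. ]
12 136 [262.6 177.3] [41.6 45.3] [ 426.1 -280.3   41. ] [ 429.5 -283.7   23. ]
12 35 [261.1 133.8] [10.6 14.5] [ 398.6 -250.8   41. ] [ 400.2 -252.4   23. ]
```

```bash
python3 -c "
from h import *
go(428.4,-281.4,47,133.9)"
```

```text
t 3.25 at [ 425.2 -287.   200.1] [-180.    -0.   131.4] F [-0.8  0.2 -0.3] units [ 0.084  0.242  6.122 -0.411]
```

step_arm:
  commands:
    - [[0.08, 0.24, 1], -0.4, -1]
    - [[0.08, 0.24, 2.5], -0.4, -1]
    - [[0.08, 0.24, 4], -0.4, -1]
    - [[0.08, 0.24, 5], -0.4, -1]
    - [[0.08, 0.24, 5], -0.4, -1]

```text
t: 3.75
position: [427.5, -280.2, 72.7]
eef_rot: [-179.9, -0.3, 132.9]
contact_force: [0.2, -0.0, 0.3]
grip_width: 85.3
grasp_force: 0.0
```

```bash
python3 -c "
from h import *
go(428.4,-281.4,47,133.9)"
```

```text
t 3.75 at [ 427.5 -280.2   72.7] [-179.9   -0.3  132.9] F [ 0.2 -0.   0.3] units [-0.06  -0.006  1.027 -0.173]
```

step_arm:
  commands:
    - [[0, 0, 0.6], -0.1, -1]
    - [[-0.02, 0, 1.0], -0.1, -1]
    - [[-0.02, 0, 1.0], -0.1, -1]

```text
t: 4.05
position: [429.6, -280.9, 49.8]
eef_rot: [-180.0, -0.0, 133.6]
contact_force: [-0.7, 0.6, 0.5]
grip_width: 85.5
grasp_force: 0.0
```

```bash
python3 -c "
from h import *
go(428.4,-281.4,47,133.9)"
```

```text
t 4.05 at [ 429.6 -280.9   49.8] [-180.    -0.   133.6] F [-0.7  0.6  0.5] units [ 0.018 -0.048  0.113 -0.051]
```

step_arm:
  commands:
    - [[0, -0.05, 0.1], 0, -1]
    - [[0, -0.05, 0.1], 0, 0.6]
    - [[0, -0.05, 0.1], 0, 0.6]
    - [[0, -0.05, 0.1], 0, 0.6]
    - [[0, -0.05, 0.1], 0, 0.6]
  force: 30

```text
t: 4.55
position: [429.2, -281.9, 48.6]
eef_rot: [-180.0, 0.1, 133.6]
contact_force: [-2.4, -1.1, 10.1]
grip_width: 52.8
grasp_force: 29.7
```

step_arm:
  commands:
    - [[0, 0, 0], 0, 0.6]
    - [[0, 0, 0], 0, 0.6]
    - [[0, 0, 0], 0, 0.6]

```text
t: 4.85
position: [429.2, -281.9, 48.6]
eef_rot: [-180.0, 0.1, 133.6]
contact_force: [-2.6, -0.3, 10.8]
grip_width: 52.7
grasp_force: 29.7
```

step_arm:
  commands:
    - [[0, 0, -0.2], 0, 0.6]
    - [[0, 0, -1], 0, 0.6]
    - [[0, 0, -2.5], 0, 0.6]
    - [[0, 0, -4], 0, 0.6]
    - [[0, 0, -5.4], 0, 0.6]
  force: 40

```text
t: 5.35
position: [428.8, -281.3, 184.7]
eef_rot: [180.0, -0.0, 133.7]
contact_force: [-0.2, -0.7, -1.5]
grip_width: 52.1
grasp_force: 42.7
```

```bash
python3 -c "
from h import *
from rig import vision,observe
s=observe();print(s['grip_width'],s['grasp_force'],s['qpos'])
go(491,-27,182,180+16)
f=vision.grab_frame('wrist');pickle.dump(f,open('w3.pkl','wb'))
cv2.imwrite('pics/w3.png',f['pixels'][:,:,::-1])
"
```

```text
52.143298177977954 42.661273993471696 [ 54.86234533  28.70997757 -37.57535085 110.71681537  23.11985887
  48.20802083  48.63103093]
t 5.35 at [ 428.8 -281.3  184.7] [180.   -0.  133.7] F [-0.2 -0.7 -1.5] units [  5.64    8.822   0.108 -10.389]
```

View pics/w3.png

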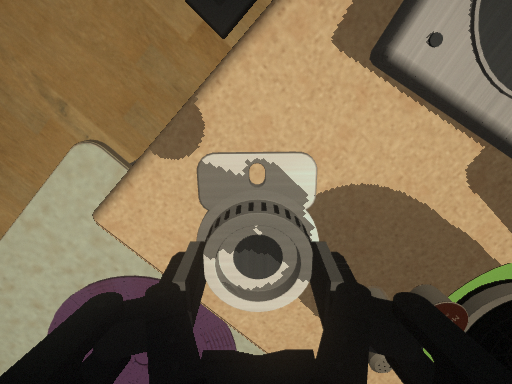

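The view shows the head held squarely, ear towards the camera, with the hole at px (258,173) and the crown centre at (257,257).

```bash
python3 -c "
from h import *
f=pickle.load(open('w1.pkl','rb'))
s=plane(f,35.6,268.4,78);e=plane(f,64.2,292.7,88);print(s,e,e-s,np.hypot(*(e-s)[:2]),np.degrees(np.arctan2(*(s-e)[1::-1])))
f=pickle.load(open('w3.pkl','rb'))
g=cv2.cvtColor(f['pixels'],cv2.COLOR_RGB2GRAY)
h=plane(f,257.7,173.3,159);c=plane(f,257,257,177);a=np.radians(133.7)
for p in(h,c):
  d=p-[428.8,-281.3,0];print('tool',d[0]*np.cos(a)+d[1]*np.sin(a),d[0]*np.sin(a)-d[1]*np.cos(a))
"
```

```text
[492.80181269 -27.29128511  78.        ] [454.37382573 -38.86889142  88.        ] [-38.42798696 -11.5776063   10.        ] 40.134164363854325 16.76653423735834
tool 41.83177883715683 0.6154174860887558
tool 5.606398337117767 0.21583480288697432
```

step_arm:
  commands:
    - [[1.13, 1.76, 0], -1.4, 0.6]
    - [[2.26, 3.53, 0], -2.8, 0.6]
    - [[3.38, 5.3, 0], -4.2, 0.6]
    - [[4.5, 7, 0], -5.6, 0.6]
    - [[4.5, 7.0, 0], -7.0, 0.6]

```text
t: 5.9
position: [478.9, -73.6, 183.6]
eef_rot: [179.9, 0.1, 176.4]
contact_force: [0.1, -1.9, -0.9]
grip_width: 52.4
grasp_force: 42.8
```

```bash
python3 -c "
from h import *
go(491,-27,182,180+16)
"
```

```text
t 5.9 at [478.9 -73.6 183.6] [1.799e+02 1.000e-01 1.764e+02] F [ 0.1 -1.9 -0.9] units [-0.364  1.889  0.064 -3.27 ]
```

```bash
python3 -c "
from h import *
go(494.2,-27.2,195,196.8)
"
```

```text
t 5.9 at [478.9 -73.6 183.6] [1.799e+02 1.000e-01 1.764e+02] F [ 0.1 -1.9 -0.9] units [-0.492  1.889 -0.456 -3.403]
```

step_arm:
  commands:
    - [[-0.2, 0.9, -0.46], -1.2, 0.6]
    - [[-0.49, 1.89, -0.46], -2.4, 0.6]
    - [[-0.49, 1.89, -0.46], -3.4, 0.6]
    - [[-0.49, 1.89, -0.46], -3.4, 0.6]
    - [[-0.49, 1.89, -0.46], -3.4, 0.6]

```text
t: 6.4
position: [493.5, -33.7, 194.2]
eef_rot: [-180.0, -0.0, -164.2]
contact_force: [0.2, 0.7, -1.6]
grip_width: 52.2
grasp_force: 42.8
```

```bash
python3 -c "
from h import *
from rig import vision
go(494.2,-27.2,195,196.8)
f=vision.grab_frame('wrist');pickle.dump(f,open('w4.pkl','wb'))
print(proj(f,[[454.4,-38.9,88],[492.8,-27.3,78]]))
cv2.imwrite('pics/w4.png',cv2.resize(f['pixels'][60:300,128:384,::-1],(640,600),interpolation=cv2.INTER_CUBIC))
"
```

```text
t 6.4 at [493.5 -33.7 194.2] [-180.    -0.  -164.2] F [ 0.2  0.7 -1.6] units [-0.099  0.242 -0.033 -0.163]
[[264.10374293 149.39270876]
 [264.45130608 196.50554209]]
```

View pics/w4.png

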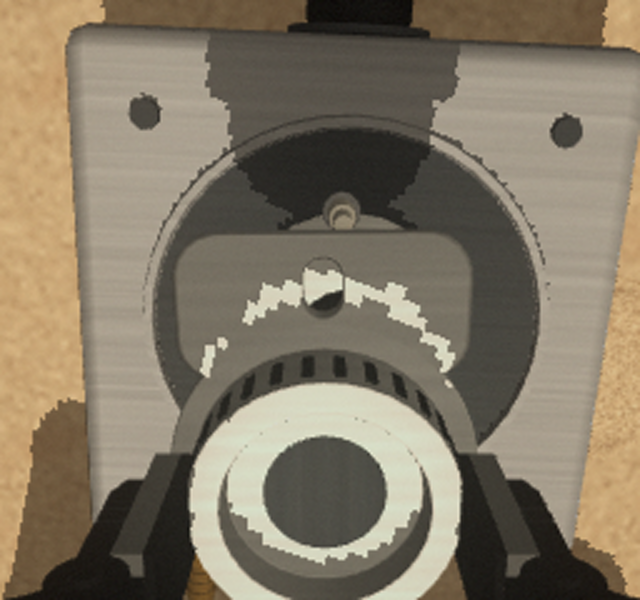

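The crop shows the electrode tip at (344,218), just beyond the ear's edge, and the ear hole at (323,287). They will line up after about 6 mm sideways.

```bash
python3 -c "
from h import *
f=pickle.load(open('w4.pkl','rb'))
e=plane(f,265.6,147.2,88);print('e',e)
P=np.array([493.5,-33.7]);a=np.radians(195.8)
for n,u,v,z in[('h',257.2,174.8,168.6),('floor',128+325/2.5,60+491/2.5,178.6),('rim',128+325.5/2.5,60+500/2.5,186.6),('e',265.6,147.2,88)]:
  d=plane(f,u,v,z)[:2]-P;print(n,'tool',d[0]*np.cos(a)+d[1]*np.sin(a),d[0]*np.sin(a)-d[1]*np.cos(a))
"
```

```text
e [452.53486862 -38.28712675  88.        ]
h tool 40.279987373639905 0.594671427985487
floor tool 0.6872872576370369 0.9531274114270407
rim tool 3.248949078110854 1.0363168655388093
e tool 40.666370523887515 6.740180192488869
```

```bash
python3 -c "
from h import *
go(493.1,-27.3,130,196.7)
"
```

```text
t 6.45 at [493.5 -33.8 194.2] [-180.    -0.  -164.2] F [-0.6 -0.5 -1.6] units [-0.056  0.253  2.569 -0.147]
```

step_arm:
  commands:
    - [[-0.06, 0.25, 0], -0.15, 0.6]
    - [[-0.06, 0.25, 1], -0.15, 0.6]
    - [[-0.06, 0.25, 2], -0.15, 0.6]
    - [[-0.06, 0.25, 2.57], -0.15, 0.6]
    - [[-0.06, 0.25, 2.57], -0.15, 0.6]

```text
t: 6.95
position: [492.7, -26.6, 128.9]
eef_rot: [179.9, -0.1, -163.1]
contact_force: [-0.2, 0.4, -0.6]
grip_width: 51.8
grasp_force: 42.8
```

```bash
python3 -c "
from h import *
go(493.1,-27.3,124,196.7)
"
```

```text
t 6.95 at [492.7 -26.6 128.9] [ 1.799e+02 -1.000e-01 -1.631e+02] F [-0.2  0.4 -0.6] units [-0.008 -0.034  0.194  0.041]
```

step_arm:
  commands:
    - [[0, -0.03, 0.06], 0.03, 0.6]
    - [[0, -0.03, 0.12], 0.03, 0.6]
    - [[0, -0.03, 0.18], 0.03, 0.6]
    - [[0, -0.03, 0.18], 0.03, 0.6]

```text
t: 7.35
position: [493.8, -27.6, 125.9]
eef_rot: [-180.0, 0.0, -163.2]
contact_force: [-0.4, 0.6, -2.0]
grip_width: 52.3
grasp_force: 42.8
```

step_arm:
  commands:
    - [[0, 0, 0.04], 0, 0.6]
    - [[0, 0, 0.08], 0, 0.6]
    - [[0, 0, 0.12], 0, 0.6]
    - [[0, 0, 0.12], 0, 0.6]

```text
t: 7.75
position: [493.6, -27.5, 122.4]
eef_rot: [180.0, -0.0, -163.2]
contact_force: [-0.5, 0.2, -2.3]
grip_width: 51.8
grasp_force: 42.8
```

step_arm:
  commands:
    - [[0, 0, 0.04], 0, 0.6]
    - [[0, 0, 0.08], 0, 0.6]
    - [[0, 0, 0.08], 0, 0.6]

```text
t: 8.05
position: [493.6, -27.5, 120.4]
eef_rot: [180.0, -0.0, -163.2]
contact_force: [0.1, -0.2, -2.7]
grip_width: 52.5
grasp_force: 42.8
```

step_arm:
  commands:
    - [[0, 0, 0.04], 0, 0.6]
    - [[0, 0, 0.06], 0, 0.6]
    - [[0, 0, 0.06], 0, 0.6]

```text
t: 8.35
position: [493.6, -27.5, 119.0]
eef_rot: [180.0, -0.0, -163.2]
contact_force: [-0.0, -0.1, -2.0]
grip_width: 52.0
grasp_force: 42.8
```

step_arm:
  commands:
    - [[0, 0, 0.03], 0, 0.6]
    - [[0, 0, 0.05], 0, 0.6]
    - [[0, 0, 0.05], 0, 0.6]

```text
t: 8.65
position: [493.6, -27.5, 117.7]
eef_rot: [180.0, -0.0, -163.2]
contact_force: [0.2, 0.3, -1.6]
grip_width: 52.2
grasp_force: 42.8
```

step_arm:
  commands:
    - [[0, 0, 0.03], 0, 0.6]
    - [[0, 0, 0.05], 0, 0.6]
    - [[0, 0, 0.05], 0, 0.6]

```text
t: 8.95
position: [493.6, -27.5, 116.5]
eef_rot: [180.0, -0.0, -163.2]
contact_force: [0.1, 0.4, -1.8]
grip_width: 52.0
grasp_force: 42.8
```

step_arm:
  commands:
    - [[0, 0, 0.03], 0, 0.6]
    - [[0, 0, 0.05], 0, 0.6]
    - [[0, 0, 0.05], 0, 0.6]

```text
t: 9.25
position: [493.6, -27.5, 115.2]
eef_rot: [180.0, -0.0, -163.2]
contact_force: [-0.4, 0.5, -2.0]
grip_width: 52.3
grasp_force: 42.8
```

step_arm:
  commands:
    - [[0, 0, 0.03], 0, 0.6]
    - [[0, 0, 0.06], 0, 0.6]
    - [[0, 0, 0.06], 0, 0.6]

```text
t: 9.55
position: [493.6, -27.5, 113.7]
eef_rot: [180.0, -0.0, -163.2]
contact_force: [0.3, 0.3, -2.7]
grip_width: 51.6
grasp_force: 42.8
```

step_arm:
  commands:
    - [[0, 0, 0.03], 0, 0.6]
    - [[0, 0, 0.06], 0, 0.6]
    - [[0, 0, 0.06], 0, 0.6]

```text
t: 9.85
position: [493.6, -27.5, 112.2]
eef_rot: [180.0, -0.0, -163.2]
contact_force: [0.2, -0.3, -1.4]
grip_width: 51.9
grasp_force: 42.8
```

step_arm:
  commands:
    - [[0, 0, 0.03], 0, 0.6]
    - [[0, 0, 0.05], 0, 0.6]
    - [[0, 0, 0.05], 0, 0.6]

```text
t: 10.15
position: [493.6, -27.5, 111.0]
eef_rot: [180.0, -0.0, -163.2]
contact_force: [-0.0, 0.2, -1.7]
grip_width: 52.0
grasp_force: 42.8
```

Through the hole with no contact so far; easing down to the seat.

step_arm:
  commands:
    - [[0, 0, 0.02], 0, 0.6]
    - [[0, 0, 0.04], 0, 0.6]
    - [[0, 0, 0.04], 0, 0.6]

```text
t: 10.45
position: [493.6, -27.5, 110.0]
eef_rot: [180.0, -0.0, -163.2]
contact_force: [0.2, 0.6, -1.3]
grip_width: 51.9
grasp_force: 42.8
```

step_arm:
  commands:
    - [[0, 0, 0.02], 0, 0.6]
    - [[0, 0, 0.04], 0, 0.6]
    - [[0, 0, 0.04], 0, 0.6]

```text
t: 10.75
position: [493.7, -27.5, 109.1]
eef_rot: [180.0, 0.0, -163.2]
contact_force: [-0.7, -1.2, -0.1]
grip_width: 52.0
grasp_force: 42.9
```

step_arm:
  commands:
    - [[0, 0, 0.02], 0, 0.6]
    - [[0, 0, 0.03], 0, 0.6]
    - [[0, 0, 0.03], 0, 0.6]

```text
t: 11.05
position: [493.8, -27.5, 108.8]
eef_rot: [-180.0, 0.0, -163.2]
contact_force: [-2.9, -1.4, 12.6]
grip_width: 52.2
grasp_force: 44.2
```

step_arm:
  commands:
    - [[0, 0, -0.03], 0, 0.6]
    - [[0, 0, -0.03], 0, -1]
    - [[0, 0, -0.03], 0, -1]
    - [[0, 0, -0.03], 0, -1]
    - [[0, 0, -0.03], 0, -1]

```text
t: 11.55
position: [493.7, -27.4, 109.0]
eef_rot: [180.0, -0.0, -163.2]
contact_force: [0.6, -0.1, 0.1]
grip_width: 85.5
grasp_force: 0.0
```

step_arm:
  commands:
    - [[0, 0, -0.3], 0, -1]
    - [[0, 0, -1.2], 0, -1]
    - [[0, 0, -2.4], 0, -1]
    - [[0, 0, -3.6], 0, -1]
    - [[0, 0, -3.6], 0, -1]

```text
t: 12.05
position: [495.0, -27.1, 202.6]
eef_rot: [-179.9, 0.2, -163.2]
contact_force: [0.0, -0.5, -1.0]
grip_width: 85.4
grasp_force: 0.0
```

```bash
python3 -c "
from h import *
from rig import vision
go(491,228,160,196)
f=vision.grab_frame('wrist');pickle.dump(f,open('w5.pkl','wb'))
print(proj(f,[[492,-27,101],[453.6,-38.6,88]]))
cv2.imwrite('pics/w5.png',f['pixels'][:,:,::-1])
"
```

```text
t 12.05 at [495.  -27.1 202.6] [-179.9    0.2 -163.2] F [ 0.  -0.5 -1. ] units [-2.791  9.818  1.704  0.128]
[[258.18805749 197.03007392]
 [258.0999955  141.68616997]]
```

View pics/w5.png

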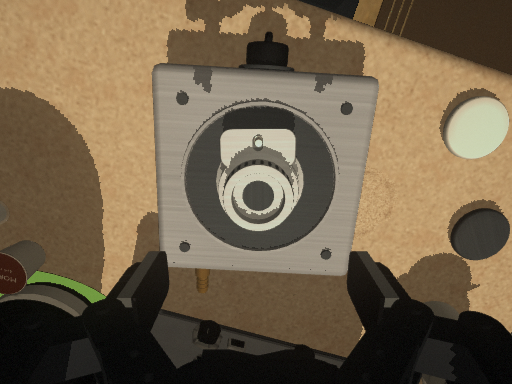

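The electrode shows through the ear hole at (258,142), and the head sits flat and centred with its crown at (258,196). The dark cap is at (480,234) and the white decoy at (477,128).

```bash
python3 -c "
from h import *
f=pickle.load(open('w5.pkl','rb'))
print(plane(f,480,232,15.5))
p=plane(f,480,232,15.5)
go(p[0],p[1],190,196)
"
```

```text
[488.70739679 224.89540479  15.5       ]
t 12.1 at [494.4 -27.5 200.9] [-1.799e+02  1.000e-01 -1.633e+02] F [-0.5  0.2 -0.6] units [-2.691  9.735  0.435  0.124]
```

step_arm:
  commands:
    - [[-0.5, 1.9, 0.2], 0, -1]
    - [[-1.0, 3.8, 0.4], 0, -1]
    - [[-1.6, 5.7, 0.4], 0, -1]
    - [[-2.1, 7.6, 0.4], 0, -1]
    - [[-2.7, 9.7, 0.4], 0, -1]

```text
t: 12.6
position: [487.7, 221.2, 188.5]
eef_rot: [-180.0, -0.1, -163.2]
contact_force: [1.3, 0.0, 0.1]
grip_width: 85.4
grasp_force: 0.0
```

step_arm:
  commands:
    - [[0, 0, 0], 0, -1]
    - [[0, 0, 0], 0, -1]

```text
t: 12.8
position: [487.6, 220.8, 188.4]
eef_rot: [180.0, -0.1, -163.1]
contact_force: [0.1, -1.9, -0.0]
grip_width: 85.4
grasp_force: 0.0
```

```bash
python3 -c "
from h import *
from rig import vision
f=vision.grab_frame('wrist');pickle.dump(f,open('w6.pkl','wb'))
g=cv2.cvtColor(f['pixels'],cv2.COLOR_RGB2GRAY);hsv=cv2.cvtColor(f['pixels'],cv2.COLOR_RGB2HSV)
q=proj(f,[[489,226,15.5]])[0];print(q)
m=((g<95)&(hsv[...,1]<70)).astype(np.uint8);u,v=map(int,q)
r=np.zeros_like(m);r[v-60:v+60,u-60:u+60]=m[v-60:v+60,u-60:u+60]
for k in cv2.findContours(r,cv2.RETR_EXTERNAL,cv2.CHAIN_APPROX_NONE)[0]:
  if len(k)>60:
    b=cv2.fitEllipse(k);print(len(k),cv2.boundingRect(k),b,plane(f,*b[0],14)); 
go(489,226,60,196)
cv2.imwrite('pics/w6.png',f['pixels'][:,:,::-1])
"
```

```text
[261.42290747 180.226508  ]
168 (237, 155, 60, 58) ((266.06317138671875, 183.70950317382812), (56.323368072509766, 58.66733169555664), 77.48413848876953) [491.48183628 231.61413199  14.        ]
t 12.85 at [488.  219.3 188.4] [-1.800e+02 -1.000e-01 -1.632e+02] F [ 0.9 -0.5 -0.1] units [-0.115  0.244  5.138  0.134]
```

View pics/w6.png

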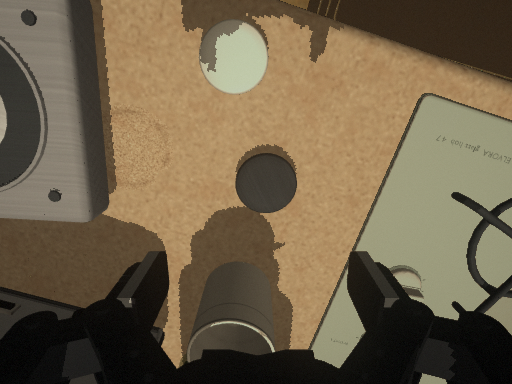

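The dark cap is at px (266,184), the white disc at (234,56) and the mug at about (232,320). I'm going lower over the cap and measuring again.

step_arm:
  commands:
    - [[-0.2, 0.38, 0.5], 0, -1]
    - [[-0.2, 0.38, 1.5], 0, -1]
    - [[-0.2, 0.38, 2.5], 0, -1]
    - [[-0.2, 0.38, 2.5], 0, -1]
    - [[-0.2, 0.38, 2.5], 0, -1]

```text
t: 13.35
position: [490.6, 229.2, 126.9]
eef_rot: [-180.0, -0.0, -163.3]
contact_force: [0.5, 0.3, 1.1]
grip_width: 85.5
grasp_force: 0.0
```

```bash
cat >cap.py <<'E'
from h import *
from rig import vision,observe
print(observe()['position'])
f=vision.grab_frame('wrist');pickle.dump(f,open('w7.pkl','wb'))
g=cv2.cvtColor(f['pixels'],cv2.COLOR_RGB2GRAY);hsv=cv2.cvtColor(f['pixels'],cv2.COLOR_RGB2HSV)
q=proj(f,[[491,229,15.5]])[0];print(q)
m=((g<95)&(hsv[...,1]<70)).astype(np.uint8);u,v=map(int,q);w=60
r=np.zeros_like(m);r[v-w:v+w,u-w:u+w]=m[v-w:v+w,u-w:u+w]
for k in cv2.findContours(r,cv2.RETR_EXTERNAL,cv2.CHAIN_APPROX_NONE)[0]:
  if len(k)>60:
    b=cv2.fitEllipse(k);print(len(k),cv2.boundingRect(k),np.round(b[0]+b[1],1),plane(f,*b[0],13.5))
go(491,229,40,196)
E
python3 cap.py
```

```text
[490.62331362 229.20230883 126.89471738]
[256.31394898 197.48980476]
214 (222, 163, 75, 70) [259.3 197.9  68.9  73.4] [491.29677086 231.56946065  13.5       ]
t 13.4 at [490.9 229.6 127.5] [ 180.     0.  -163.3] F [-0.1 -0.5  0.3] units [ 0.004 -0.024  3.499  0.117]
```

step_arm:
  commands:
    - [[-0.05, 0.06, 1], 0, -1]
    - [[-0.05, 0.06, 2], 0, -1]
    - [[-0.05, 0.06, 3], 0, -1]
    - [[-0.05, 0.06, 3.4], 0, -1]
    - [[-0.05, 0.06, 3.4], 0, -1]

```text
t: 13.9
position: [491.2, 231.7, 41.6]
eef_rot: [-180.0, -0.0, -163.3]
contact_force: [-0.5, -0.1, 0.7]
grip_width: 85.2
grasp_force: 0.0
```

```bash
python3 -c "
from h import *
go(491.4,231.5,27,196.7)"
```

```text
t 13.9 at [491.2 231.7  41.6] [-180.    -0.  -163.3] F [-0.5 -0.1  0.7] units [-0.005 -0.011  0.584  0.008]
```

Down to z≈25, partially closing (about 70 mm), then feel for the table.

step_arm:
  commands:
    - [[0, 0, 0.3], 0, -1]
    - [[0, 0, 0.6], 0, -0.65]
    - [[0, 0, 0.64], 0, -0.65]
    - [[0, 0, 0.64], 0, -0.65]
    - [[0, 0, 0.64], 0, -0.65]
  force: 20

```text
t: 14.4
position: [491.3, 232.0, 25.9]
eef_rot: [180.0, 0.0, -163.2]
contact_force: [0.4, -0.3, 0.1]
grip_width: 70.7
grasp_force: 0.0
```

step_arm:
  commands:
    - [[0, 0, 0.04], 0, -0.65]
    - [[0, 0, 0.08], 0, -0.65]
    - [[0, 0, 0.08], 0, -0.65]

```text
t: 14.7
position: [491.2, 231.9, 23.5]
eef_rot: [-180.0, -0.0, -163.2]
contact_force: [0.8, -0.8, -0.7]
grip_width: 70.7
grasp_force: 0.0
```

step_arm:
  commands:
    - [[0, 0, 0.04], 0, -0.65]
    - [[0, 0, 0.08], 0, -0.65]
    - [[0, 0, 0.08], 0, -0.65]

```text
t: 15.0
position: [491.1, 231.9, 21.4]
eef_rot: [-180.0, -0.0, -163.2]
contact_force: [-0.1, -0.2, -0.3]
grip_width: 70.7
grasp_force: 0.0
```

step_arm:
  commands:
    - [[0, 0, 0.04], 0, -0.65]
    - [[0, 0, 0.08], 0, -0.65]
    - [[0, 0, 0.08], 0, -0.65]

```text
t: 15.3
position: [491.2, 231.9, 19.4]
eef_rot: [-180.0, -0.0, -163.2]
contact_force: [-0.0, -1.3, 1.1]
grip_width: 70.5
grasp_force: 0.0
```

step_arm:
  commands:
    - [[0, 0, 0.04], 0, -0.65]
    - [[0, 0, 0.08], 0, -0.65]
    - [[0, 0, 0.08], 0, -0.65]

```text
t: 15.6
position: [491.1, 231.9, 17.4]
eef_rot: [-180.0, -0.0, -163.2]
contact_force: [0.4, 0.6, 0.3]
grip_width: 70.5
grasp_force: 0.0
```

step_arm:
  commands:
    - [[0, 0, 0.04], 0, -0.65]
    - [[0, 0, 0.06], 0, -0.65]
    - [[0, 0, 0.06], 0, -0.65]

```text
t: 15.9
position: [491.2, 231.9, 16.0]
eef_rot: [180.0, -0.0, -163.2]
contact_force: [-0.3, 0.3, 0.2]
grip_width: 70.2
grasp_force: 0.0
```

step_arm:
  commands:
    - [[0, 0, 0.04], 0, -0.65]
    - [[0, 0, 0.08], 0, -0.65]
    - [[0, 0, 0.08], 0, -0.65]

```text
t: 16.2
position: [491.1, 231.9, 13.9]
eef_rot: [-180.0, -0.0, -163.2]
contact_force: [0.4, 0.6, -0.4]
grip_width: 70.5
grasp_force: 0.0
```

step_arm:
  commands:
    - [[0, 0, 0.03], 0, -0.65]
    - [[0, 0, 0.06], 0, -0.65]
    - [[0, 0, 0.06], 0, -0.65]

```text
t: 16.5
position: [491.2, 231.9, 12.5]
eef_rot: [-180.0, -0.0, -163.2]
contact_force: [-0.2, 0.2, 0.5]
grip_width: 70.4
grasp_force: 0.0
```

step_arm:
  commands:
    - [[0, 0, 0], 0, 0.4]
    - [[0, 0, 0], 0, 0.4]
    - [[0, 0, 0], 0, 0.4]
    - [[0, 0, 0], 0, 0.4]
    - [[0, 0, 0], 0, 0.4]
  force: 30

```text
t: 17.0
position: [491.7, 232.8, 13.8]
eef_rot: [180.0, 0.1, -163.2]
contact_force: [-3.9, -1.0, 24.4]
grip_width: 60.4
grasp_force: 40.9
```

```bash
sed -i 's/^go.*//' cap.py; python3 cap.py
```

```text
[491.74215463 232.77113534  13.80738203]
[248.40871386 273.38486544]
373 (191, 213, 117, 115) [253.3 268.9 119.1 122. ] [489.36006688 230.79141024  13.5       ]
```

step_arm:
  commands:
    - [[0, 0, -0.06], 0, 0.4]
    - [[0, 0, -0.3], 0, 0.4]
    - [[0, 0, -1.2], 0, 0.4]
    - [[0, 0, -2.5], 0, 0.4]
    - [[0, 0, -4], 0, 0.4]
  force: 40

```text
t: 17.55
position: [490.5, 231.7, 113.3]
eef_rot: [180.0, -0.1, -163.2]
contact_force: [0.5, 0.5, -0.9]
grip_width: 60.0
grasp_force: 43.6
```

step_arm:
  commands:
    - [[0, 0, -1.5], 0, 0.4]
    - [[0, 0, -2.4], 0, 0.4]
    - [[0, 0, -2.4], 0, 0.4]

```text
t: 17.85
position: [492.1, 232.5, 175.5]
eef_rot: [180.0, 0.2, -163.2]
contact_force: [1.1, -0.1, -1.1]
grip_width: 59.9
grasp_force: 43.6
```

```bash
python3 -c "
from h import *
from rig import vision,observe
s=observe();print(s['grip_width'],s['grasp_force'])
P=np.array(s['position']);a=np.radians(s['eef_rot'][2])
go(492,-27,175,196.7)
f=vision.grab_frame('wrist');pickle.dump(f,open('w8.pkl','wb'))
g=cv2.cvtColor(f['pixels'],cv2.COLOR_RGB2GRAY)
cv2.imwrite('pics/w8.png',f['pixels'][:,:,::-1])
# seated head from w5
f=pickle.load(open('w5.pkl','rb'));g=cv2.cvtColor(f['pixels'],cv2.COLOR_RGB2GRAY)
hsv=cv2.cvtColor(f['pixels'],cv2.COLOR_RGB2HSV)
m=(g>120).astype(np.uint8);r=np.zeros_like(m);r[155:235,210:310]=m[155:235,210:310]
c=cv2.findContours(r,cv2.RETR_CCOMP,cv2.CHAIN_APPROX_NONE)
for k,h in zip(c[0],c[1][0]):
  if len(k)>30:
    b=cv2.fitEllipse(k);print(h[3],np.round(b[0]+b[1],1),plane(f,*b[0],101).round(1),plane(f,*b[0],93).round(1))
"
```

```text
59.93622210054673 43.64396631717682
t 17.85 at [492.1 232.5 175.5] [ 180.     0.2 -163.2] F [ 1.1 -0.1 -1.1] units [ 2.997e+00 -9.937e+00  2.100e-02  9.000e-03]
-1 [289.3 158.4   8.8  12.4] [456.8 -13.8 101. ] [458.2 -12.5  93. ]
-1 [258.4 190.   78.5  84.2] [486.5 -28.5 101. ] [489.  -27.7  93. ]
5 [257.8 193.2  52.3  57.7] [489.1 -28.1 101. ] [491.6 -27.4  93. ]
5 [257.7 195.4  30.8  32.2] [490.8 -27.7 101. ] [493.4 -27.   93. ]
```

View pics/w8.png

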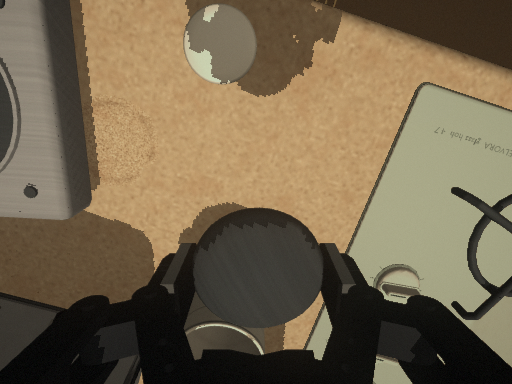

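```bash
python3 -c "
from h import *
f=pickle.load(open('w8.pkl','rb'))
P=np.array([492.1,232.5]);a=np.radians(-163.2)
def T(u,v,z):
  d=plane(f,u,v,z)[:2]-P;return np.round([d[0]*np.cos(a)+d[1]*np.sin(a),d[0]*np.sin(a)-d[1]*np.cos(a)],1)
for z in(174,177):print(T(258.5,270.5,z),T(258.5,327,z),T(258.5,209,z-6),T(194,266,z),T(323,266,z))
"
```

```text
[1.2 1.1] [-30.4   1. ] [29.   1.1] [  3.7 -28.3] [ 3.5 30.4]
[3.1 1.1] [-27.8   1. ] [30.2  1.1] [  5.5 -27.6] [ 5.3 29.7]
```

step_arm:
  commands:
    - [[0.6, -1.9, -0.2], 0, 0.4]
    - [[1.2, -3.8, -0.2], 0, 0.4]
    - [[1.8, -5.7, -0.2], 0, 0.4]
    - [[2.4, -7.6, -0.2], 0, 0.4]
    - [[2.7, -8.8, -0.2], 0, 0.4]

```text
t: 18.4
position: [488.8, -2.1, 176.4]
eef_rot: [-180.0, -0.2, -163.4]
contact_force: [0.8, -0.0, -1.8]
grip_width: 60.3
grasp_force: 43.8
```

```bash
python3 -c "
from h import *
go(493.4,-27.5,122,196.8)
"
```

```text
t 18.4 at [488.8  -2.1 176.4] [-180.    -0.2 -163.4] F [ 0.8 -0.  -1.8] units [ 0.116 -1.026  2.174 -0.03 ]
```

step_arm:
  commands:
    - [[0.1, -0.5, 0], 0, 0.4]
    - [[0.1, -0.9, 0], 0, 0.4]
    - [[0.1, -0.9, 0.5], 0, 0.4]
    - [[0.1, -0.9, 1.0], 0, 0.4]
    - [[0.1, -0.9, 1.0], 0, 0.4]

```text
t: 18.9
position: [493.1, -19.1, 150.5]
eef_rot: [179.9, -0.1, -163.1]
contact_force: [0.3, -0.5, -1.7]
grip_width: 60.2
grasp_force: 43.8
```

```bash
python3 -c "
from h import *
go(493.4,-27.5,122,196.8)
"
```

```text
t 18.9 at [493.1 -19.1 150.5] [ 1.799e+02 -1.000e-01 -1.631e+02] F [ 0.3 -0.5 -1.7] units [ 0.086 -0.324  1.141  0.016]
```

step_arm:
  commands:
    - [[0.08, -0.32, 0], 0, 0.4]
    - [[0.08, -0.32, 0.5], 0, 0.4]
    - [[0.08, -0.32, 1.1], 0, 0.4]
    - [[0.08, -0.32, 1.1], 0, 0.4]
    - [[0.08, -0.32, 1.1], 0, 0.4]

```text
t: 19.4
position: [494.3, -28.4, 124.6]
eef_rot: [180.0, -0.1, -163.2]
contact_force: [0.3, 0.7, -0.8]
grip_width: 59.8
grasp_force: 43.8
```

```bash
python3 -c "
from h import *
go(493.4,-27.5,112,196.8)
"
```

```text
t 19.4 at [494.3 -28.4 124.6] [ 1.800e+02 -1.000e-01 -1.632e+02] F [ 0.3  0.7 -0.8] units [ 0.023  0.044  0.505 -0.001]
```

step_arm:
  commands:
    - [[0.02, 0.04, 0.1], 0, 0.4]
    - [[0.02, 0.04, 0.2], 0, 0.4]
    - [[0.02, 0.04, 0.3], 0, 0.4]
    - [[0.02, 0.04, 0.3], 0, 0.4]

```text
t: 19.8
position: [493.6, -27.9, 117.3]
eef_rot: [180.0, -0.0, -163.2]
contact_force: [-0.5, -0.6, -1.2]
grip_width: 59.7
grasp_force: 43.8
```

step_arm:
  commands:
    - [[0, 0, 0.04], 0, 0.4]
    - [[0, 0, 0.08], 0, 0.4]
    - [[0, 0, 0.12], 0, 0.4]
    - [[0, 0, 0.12], 0, 0.4]

```text
t: 20.2
position: [493.7, -27.9, 114.4]
eef_rot: [180.0, -0.0, -163.2]
contact_force: [-0.7, -0.4, -1.5]
grip_width: 59.9
grasp_force: 43.8
```

step_arm:
  commands:
    - [[0, 0, 0.03], 0, 0.4]
    - [[0, 0, 0.06], 0, 0.4]
    - [[0, 0, 0.06], 0, 0.4]

```text
t: 20.5
position: [493.7, -27.9, 113.0]
eef_rot: [180.0, -0.0, -163.2]
contact_force: [-0.6, -0.9, -1.0]
grip_width: 59.9
grasp_force: 43.8
```

step_arm:
  commands:
    - [[0, 0, 0.03], 0, 0.4]
    - [[0, 0, 0.06], 0, 0.4]
    - [[0, 0, 0.06], 0, 0.4]

```text
t: 20.8
position: [493.7, -27.9, 111.5]
eef_rot: [180.0, -0.0, -163.2]
contact_force: [0.2, -0.1, -2.0]
grip_width: 59.8
grasp_force: 43.8
```

step_arm:
  commands:
    - [[0, 0, 0.03], 0, 0.4]
    - [[0, 0, 0.05], 0, 0.4]
    - [[0, 0, 0.05], 0, 0.4]

```text
t: 21.1
position: [493.7, -27.9, 110.2]
eef_rot: [180.0, -0.0, -163.2]
contact_force: [-0.0, 0.2, -1.2]
grip_width: 60.0
grasp_force: 43.8
```

step_arm:
  commands:
    - [[0, 0, 0.02], 0, 0.4]
    - [[0, 0, 0.04], 0, 0.4]
    - [[0, 0, 0.04], 0, 0.4]

```text
t: 21.4
position: [493.7, -27.9, 109.2]
eef_rot: [180.0, -0.0, -163.2]
contact_force: [0.1, -0.4, -0.8]
grip_width: 60.0
grasp_force: 43.8
```

step_arm:
  commands:
    - [[0, 0, 0.02], 0, 0.4]
    - [[0, 0, 0.03], 0, 0.4]
    - [[0, 0, 0.03], 0, 0.4]

```text
t: 21.7
position: [493.8, -27.9, 108.8]
eef_rot: [-180.0, -0.0, -163.2]
contact_force: [-2.9, -0.4, 6.6]
grip_width: 60.0
grasp_force: 44.4
```

step_arm:
  commands:
    - [[0, 0, 0.02], 0, 0.4]
    - [[0, 0, 0.02], 0, 0.4]

```text
t: 21.9
position: [493.8, -27.8, 108.7]
eef_rot: [-180.0, 0.0, -163.2]
contact_force: [-6.3, -1.6, 18.2]
grip_width: 59.9
grasp_force: 45.4
```

Contact at the expected height (108.8). Now I unload, open, and lift straight up.

step_arm:
  commands:
    - [[0, 0, -0.04], 0, 0.4]
    - [[0, 0, -0.04], 0, -0.7]
    - [[0, 0, -0.04], 0, -1]
    - [[0, 0, -0.04], 0, -1]
    - [[0, 0, -0.04], 0, -1]

```text
t: 22.4
position: [493.8, -27.9, 109.0]
eef_rot: [180.0, -0.0, -163.2]
contact_force: [-0.5, -0.1, -0.8]
grip_width: 85.6
grasp_force: 0.0
```

step_arm:
  commands:
    - [[0, 0, -0.3], 0, -1]
    - [[0, 0, -1.0], 0, -1]
    - [[0, 0, -2.4], 0, -1]
    - [[0, 0, -3.6], 0, -1]
    - [[0, 0, -3.6], 0, -1]

```text
t: 22.9
position: [495.2, -27.6, 202.7]
eef_rot: [-179.9, 0.2, -163.2]
contact_force: [-0.7, 0.1, -0.2]
grip_width: 84.8
grasp_force: 0.0
```

```bash
python3 -c "
from h import *
from rig import vision,observe
print(observe()['position'])
f=vision.grab_frame('wrist');g=vision.grab_frame('scene')
pickle.dump((f,g),open('w9.pkl','wb'))
q=proj(f,[[492.7,-27.2,110.5],[492.7,-27.2,101]]);print(q);u,v=q[1].astype(int)
a=cv2.resize(f['pixels'][v-90:v+70,u-80:u+80,::-1],(400,400),interpolation=cv2.INTER_CUBIC)
u,v=proj(g,[[492,-27,90]])[0].astype(int);b=cv2.resize(g['pixels'][v-40:v+40,u-40:u+40,::-1],(400,400),interpolation=cv2.INTER_CUBIC)
cv2.imwrite('pics/w9.png',cv2.hconcat([a,b]))
"
```

```text
[495.1820261  -27.55334991 202.6734156 ]
[[258.2587731  201.90610218]
 [258.25145135 197.7216891 ]]
```

View pics/w9.png

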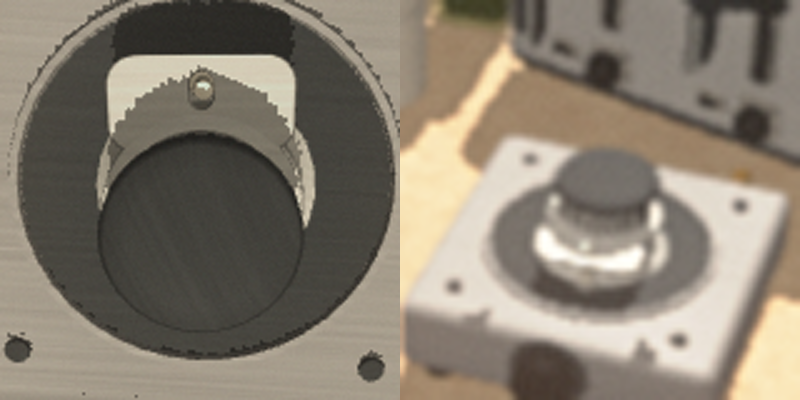

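The wrist crop shows the electrode through the ear hole at (202,88) and the cap centred at about (200,234), where I predicted (200,235). The scene crop shows it lying flat, and the gripper is clear, so I'm handing in.

```bash
python3 -c "
from rig import ticket
print(ticket.job_done())"
```

```text
the job is handed in; nothing more can be done
None
```

The burner is back together and the job is handed in at about 23 s: the head is home in the cup with the electrode through its ear hole, the dark cap lies flat and centred on it, and the gripper is clear, though the hand-in returned no verdict.

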